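# Square up the sample cups under the splash canopy

### The job

Take the straightedge by its red leaning handle and use its long front edge to push the three sample cups together, standing upright, in under the clear canopy until both ends of the straightedge meet the two orange stop blocks, so that the cups stand in one straight row along the black line. Then draw the straightedge back out and leave it standing flat on the bench, well clear in front of the row. Do not touch the cups with the gripper, do not bump the canopy, and leave everything else alone.

Things in the scene. Friction and masses are not known exactly. Their poses are not given: they have to be found in the camera images.
- stop_line: Fixed stop line on the bench. Origin: bench top, middle of the line joining the front faces of two orange 30 mm stop blocks; +x points in under the canopy (the way to push), y along the line, z up. Block front faces at x = 0, centres at y = +-110 mm (190 mm gap). A 5 mm black line is painted between them, its far edge at x = 0.
- canopy: Fixed clear canopy over the stop blocks, origin and axes as the stop line. Roof x = -70 to 55 mm, y = +-133 mm, underside 170 mm above the bench. On its front edge a blue lip, x = -70 to -64 mm, 170 to 215 mm above the bench. Clear side panels at x = 0 to 55 mm, y = +-128 to +-133 mm; front open.
- straightedge: Loose aluminium straightedge, about 0.35 kg. Origin: underside, below the middle of its front face; +x the way that face looks, y along it, z up. Edge bar 230 mm long (y), x = -14 to 0, 26 mm tall; foot plate 90 mm wide, 8 mm thick, back to x = -76 mm. Handle rises at x = -30 mm, leaning back (-x) 35 deg from vertical; free end at x = -115, z = 128 mm.
- handle_grip (a point): Middle of the straightedge's red grip, at x = -97.7, y = 0, z = 102.7 mm in the straightedge's frame, axes parallel to it. Grip 22 mm wide (y), 16 mm thick, 64 mm long along the leaning handle, half above this point. Grip it across y, fingers along the handle (leaning 35 deg: down and towards +x), to stay clear of the canopy lip.
- cup_blue_mid (a point): Loose sample cup with a blue lid, 60 mm tall, about 0.06 kg; body 43 mm in diameter (up to 46 mm above its underside), lid 48 mm in diameter. Point: its centre, 30 mm above its underside; z up. At the start the three cups stand in a ragged row, about 60 mm apart along the stop line's y, centres 35 to 75 mm in front of the line (its -x).
- cup_white_mid (a point): Loose sample cup with a white lid, 60 mm tall, about 0.06 kg; body 43 mm in diameter (up to 46 mm above its underside), lid 48 mm in diameter. Point: its centre, 30 mm above its underside; z up. At the start the three cups stand in a ragged row, about 60 mm apart along the stop line's y, centres 35 to 75 mm in front of the line (its -x).
- cup_red_mid (a point): Loose sample cup with a red lid, 60 mm tall, about 0.06 kg; body 43 mm in diameter (up to 46 mm above its underside), lid 48 mm in diameter. Point: its centre, 30 mm above its underside; z up. At the start the three cups stand in a ragged row, about 60 mm apart along the stop line's y, centres 35 to 75 mm in front of the line (its -x).
- sample_pot_mid (a point): Bystander: white-lidded sample pot, 46 mm in diameter, 66 mm tall; point at its centre.
- dropper_mid (a point): Bystander: brown dropper bottle, 38 mm in diameter, 124 mm tall; point at its centre.
- spirit_lamp_mid (a point): Bystander: glass spirit lamp, 61 mm in diameter, 84 mm tall; point at its centre.
Not all that is in view belongs to the job. What is shaped like the part that bears cup_blue_mid but green, purple or yellow is not meant.

How it is judged:
By the outcome, as a careful person would: the job done as asked, in the order asked, and still so for the second after the job is handed in, with the robot touching nothing.
It also fails if it takes over 40 s, if anything falls off the work surface, if the arm or the gripper's body presses on something with over 40 N, if the wrist force passes 120 N, or if a joint passes its speed limit or range.

### The arm

A 6-joint arm with a two-finger parallel gripper is mounted at the origin on a cart in front of the work surface, level with it; the furniture and walls round the work are solid. World frame = base frame: x ahead of the robot, y to its left, z up, the work surface at z = 0. Lengths are in m, angles in rad, forces in N, time in s.
With the tool pointing down it reaches from about 0.3 to 0.775 m from the base axis. Payload 14.6 kg.
Tool frame: the origin (TCP) lies at the centre of the arm's flange, where the gripper is bolted on; the fingertips stand 199 mm ahead of it and the grasp point (between the pads) lies 180 mm ahead of it; z points along the fingers, y is the line along which they close (so a half turn about z gives the same grasp; the last joint's range is limited). The gripper opens to 94 mm and grips with 3 to 60 N. Pads are 16 mm wide; open, the fingers measure 119 mm over their backs; the gripper's body (75 mm by 177 mm) begins 78 mm behind the grasp point.
Start: joints at [-1.236, 0.3, 1.521, -0, 1.321, -0.067], TCP at [0.215, -0.506, 0.405] pointing down, gripper open.
Joint ranges: [-3.03, 3.03], [-0.79, 2.21], [0.23, 2.52], [-1.04, 4.18], [0, 3.07], [-2.55, 2.55]. Speed limits (rad/s): [2.22, 2.22, 2.57, 3.14, 3.14, 3.14].

### API

Orientations are given as [roll, pitch, yaw] about the fixed x, y, z axes, in that order (R = Rz(yaw) Ry(pitch) Rx(roll)).
In Python, from station import ctrl gives the robot as it stands. The module is installed in compiled form; this text tells all that it offers.
- The arm moves only by the tool servo_tool, never from a script. Its argument "motion" is a list of rows, each a list of 5 numbers: the closure, from 0 (fully open) to 1 (shut), then the shift along the world's x, y, z in cm, then the turn about the world's z in degrees. A call has 1 to 20 rows; each row is the pose to reach, as a shift and turn from the pose commanded when the call began; what a row does not reach only later rows make up. A row lasts 1/8 s, in which the tool goes at most 62.5 mm and 10.7 degrees, less where a joint would pass 70% of its speed; a pose out of reach is approached as far as the arm can. A call with a gripper value outside its range is refused whole. The fingers move at their own pace and stop on an object; "squeeze" is the grip in N (left out, the last holds). Time passes only in rows, so rows that repeat a pose let the fingers close. It gives the time, the measured TCP pose, the force, the opening and the grip force at its end, in the units of the state.
- ctrl.get_obs(): the state, without advancing time (a new reading comes with each control period).
- ctrl.camera(name): name is "scene" or "top" or "wrist"; returns a dict with "image" (420x560x3 uint8, red, green, blue), "fx", "fy", "cx", "cy" (pixels), "dist" ([k1, k2, p1, p2, k3] as OpenCV has them; the pictures are not rectified), "camera_from_world" (4x4, takes a point from world to camera coordinates); the wrist camera has in their place "hand_eye" (4x4, takes a point from camera to tool coordinates, whose origin is the TCP and whose axes are the flange's). Camera axes: x right, y up, looking along -z (the intrinsics and any distortion apply to the point x, -y, -z); pixel columns grow to the right and rows downward; lengths in m; the calibration is good to about 2 mm. A picture is of the moment at which its call begins: read the wrist's pose just before it. There is no depth.
- ctrl.hand_in(): hands the job in; it is judged then, once.
The state is a dict: "time_s": time; "qpos": joint angles; "joint_vel": joint speeds; "tau": joint torques, N m; "ee_pos": TCP position; "eef_rot": TCP orientation; "force": force on the tool from outside, world axes, zero at the start; "moment": the same for the moment, N m; "grip_width": finger opening in m; "grip_force": force on a finger pad.
Only numpy, scipy, OpenCV 4.12 (cv2) and the standard library are available. Lean on these libraries where they do the work, as an engineer would, in place of code of your own. Each camera call takes 0.05 s, during which the arm holds its last target. There are 200 camera calls.

## Working session

There is one attempt and no reset: what is moved stays moved. The work goes in short steps, Python scripts to look and compute and a tool call to move; the robot and the scene stay as the last step left them, time stands still between calls to the robot, and variables do not carry over. Pictures are saved under pics/ and viewed, at most 13 in all, crops included, and the job is handed in when it is done.

Besides the shell and the picture viewer there is one more tool, called after ">>>" by a JSON object that holds its "name" and its "arguments", one argument or row to a line. servo_tool: Moves the arm, as the interface text tells. Its arguments: {"type":"object","properties":{"motion":{"type":"array","items":{"type":"array","items":{"type":"number"}}},"squeeze":{"type":"number"}},"required":["motion"]}

```bash
mkdir -p pics; python3 - <<'E'
from station import ctrl
import cv2,pickle
o=ctrl.get_obs();print({k:o[k] for k in('time_s','ee_pos','eef_rot','grip_width')})
d={}
for n in('scene','top','wrist'):
    c=ctrl.camera(n);d[n]=c
    cv2.imwrite(f'pics/{n}0.png',c['image'][:,:,::-1]);print(n,{k:v for k,v in c.items() if k!='image'})
pickle.dump(d,open('d0.pkl','wb'))
E
```

```text
{'time_s': 0.0, 'ee_pos': array([ 0.21506483, -0.50617437,  0.40409198]), 'eef_rot': array([-3.14046631e+00, -7.84610620e-05,  4.01758219e-01]), 'grip_width': 0.09375914786999416}
scene {'fx': 497.5770013544596, 'fy': 497.5770013544596, 'cx': 276.63230134312744, 'cy': 204.36980969507132, 'dist': array([-0.06852049,  0.        ,  0.        ,  0.        ,  0.        ]), 'camera_from_world': array([[ 0.95432931,  0.29859363, -0.00986987, -0.37272317],
       [-0.21133237,  0.69804963,  0.68415302,  0.20463657],
       [ 0.21117339, -0.65082145,  0.72927172, -1.66488287],
       [ 0.        ,  0.        ,  0.        ,  1.        ]])}
top {'fx': 389.67528691470403, 'fy': 389.67528691470403, 'cx': 279.44235730579607, 'cy': 206.1283903905815, 'dist': array([0.01699754, 0.        , 0.        , 0.        , 0.        ]), 'camera_from_world': array([[ 0.36692594, -0.93016057, -0.01290977, -0.43300282],
       [ 0.77845189,  0.29942361,  0.55168665, -0.34921878],
       [-0.50929168, -0.21247778,  0.83395154, -0.73489679],
       [ 0.        ,  0.        ,  0.        ,  1.        ]])}
wrist {'fx': 300.0445225266735, 'fy': 300.0445225266735, 'cx': 276.64004806742156, 'cy': 210.11818597362787, 'dist': array([-0.02143278,  0.        ,  0.        ,  0.        ,  0.        ]), 'hand_eye': array([[ 1.78564172e-03,  9.59804311e-01,  2.80664383e-01,
         8.24285582e-02],
       [ 9.99998337e-01, -1.81820400e-03, -1.44367121e-04,
         3.16086618e-04],
       [ 3.71740920e-04,  2.80664174e-01, -9.59805961e-01,
         2.02386057e-02],
       [ 0.00000000e+00,  0.00000000e+00,  0.00000000e+00,
         1.00000000e+00]])}
```

View pics/scene0.png

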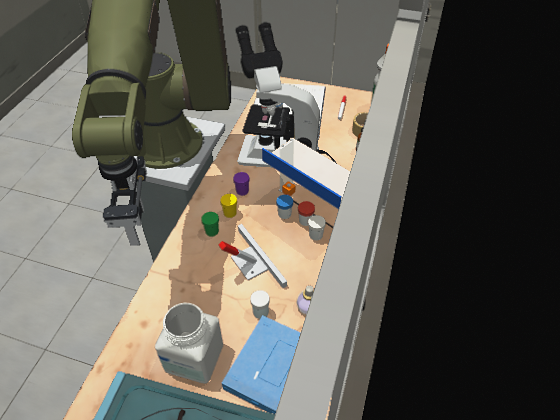

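View pics/top0.png

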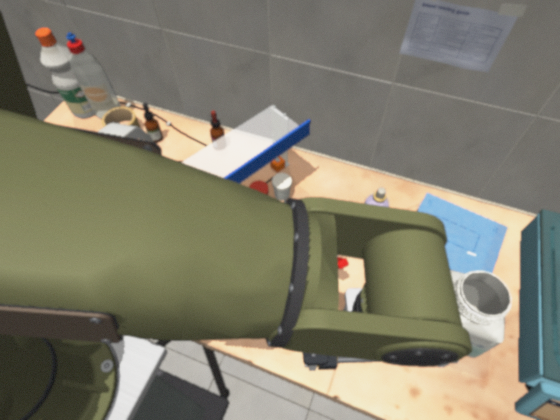

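The scene view shows the straightedge with its red handle at (229,246) and bar from (240,228) to (285,283). The cups are blue (285,203), red (306,212) and white (316,227). The yellow (229,205), green (210,223) and purple (242,183) cups are decoys by colour. In the top view the arm hides the tool. I'll confirm with an enlarged crop.

```bash
cat > h.py <<'E'
import numpy as np,cv2,pickle
from scipy.spatial.transform import Rotation as R
def proj(c,P):
    P=np.atleast_2d(P).astype(float);M=c['camera_from_world']
    q=(P@M[:3,:3].T+M[:3,3])*[1,-1,-1]
    K=np.array([[c['fx'],0,c['cx']],[0,c['fy'],c['cy']],[0,0,1]])
    return cv2.projectPoints(q,np.zeros(3),np.zeros(3),K,c['dist'])[0][:,0]
def unproj(c,uv,z):
    K=np.array([[c['fx'],0,c['cx']],[0,c['fy'],c['cy']],[0,0,1]])
    p=cv2.undistortPoints(np.array(uv,float).reshape(-1,1,2),K,c['dist'])[:,0]
    M=c['camera_from_world'];d=np.c_[p[:,0],-p[:,1],-np.ones(len(p))]@M[:3,:3]
    o=-M[:3,:3].T@M[:3,3];z=np.broadcast_to(z,len(p))
    return o+d*((z-o[2])/d[:,2])[:,None]
def wristcam(c,pos,rpy):
    T=np.eye(4);T[:3,:3]=R.from_euler('xyz',rpy).as_matrix();T[:3,3]=pos
    c=dict(c);c['camera_from_world']=np.linalg.inv(T@c['hand_eye']);return c
E
python3 - <<'E'
from h import *
d=pickle.load(open('d0.pkl','rb'));c=d['scene'];im=c['image'][:,:,::-1]
cv2.imwrite('pics/crop0.png',cv2.resize(im[165:285,205:345],None,fx=5,fy=5,interpolation=cv2.INTER_CUBIC))
print(unproj(c,[(229,246),(240,228),(285,283),(285,203),(306,212),(316,227),(263,300)],[.1,.026,.026,.06,.06,.06,.06]).round(3))
E
```

```text
[[ 0.399 -0.419  0.1  ]
 [ 0.378 -0.298  0.026]
 [ 0.549 -0.435  0.026]
 [ 0.479 -0.202  0.06 ]
 [ 0.544 -0.217  0.06 ]
 [ 0.583 -0.262  0.06 ]
 [ 0.52  -0.519  0.06 ]]
```

View pics/crop0.png

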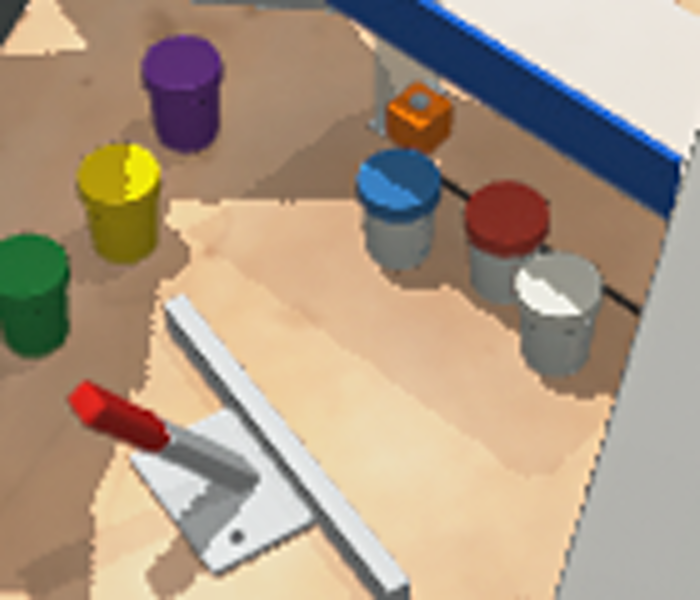

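View pics/wrist0.png

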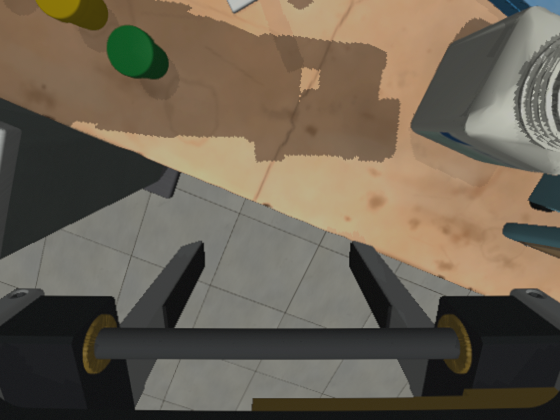

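The crop confirms that the cups are blue (285,203), red (306,209) and white (316,223). The left orange block is at (289,188) and the black line runs from (293,201) to (333,227). The handle tip is at about (223,246). The wrist view shows no targets. Next I'll fit the poses.

```bash
cat >> h.py <<'E'
from scipy.optimize import least_squares
def pose(p,L):
    a=np.cos(p[2]),np.sin(p[2]);L=np.atleast_2d(L)
    return np.c_[p[0]+a[0]*L[:,0]-a[1]*L[:,1],p[1]+a[1]*L[:,0]+a[0]*L[:,1],L[:,2]]
def fit(obs,p0): # obs: list of (cam, local pts, uv)
    f=lambda p:np.concatenate([(proj(c,pose(p,L))-np.array(uv)).ravel() for c,L,uv in obs])
    r=least_squares(f,p0,x_scale=[.1,.1,1],loss='soft_l1');return r.x,f(r.x).reshape(-1,2).round(1)
E
python3 - <<'E'
from h import *
c=pickle.load(open('d0.pkl','rb'))['scene']
k=lambda l:np.array(l)/5+[205,165]-.4
p,r=fit([(c,np.array([[0,.115,.026],[0,-.115,.026],[-.014,.115,.026],[-.014,-.115,.026],[-.115,0,.128],[-.076,-.045,.008],[-.076,.045,.008]]),k([(182,295),(408,582),(165,302),(388,597),(88,403),(217,575),(132,458)]))],[.46,-.37,.9])
print('SE',p,np.degrees(p[2]),r.tolist())
for n,L in dict(grip=[-.0977,0,.1027],tcp=[-.116,0,.118]).items():print(n,pose(p,L))
q=unproj(c,k([(440,180),(545,249),(610,287),(640,310)]),0);print('line',q,np.degrees(np.arctan2(*(q[-1]-q[0])[[1,0]])))
print('block top',unproj(c,k([(420,100)]),.03))
im=c['image'].astype(int);m=(im[:,:,2]>100)&(im[:,:,0]<60)&(im[:,:,1]<90)
n,l,s,ce=cv2.connectedComponentsWithStats(m.astype(np.uint8));i=[j for j in range(1,n) if s[j][4]>100]
for j in i:
    ys,xs=np.nonzero(l==j);print('blue',s[j],[(x,ys[xs==x].min(),ys[xs==x].max()) for x in range(xs.min(),xs.max()+1,8)])
print('cups',unproj(c,k([(399,180),(507,213),(557,287)]),[.057]*3))
print('pot,lamp',unproj(c,[(260,300),(308,297)],[.06,.06]))
E
```

```text
SE [ 0.46480607 -0.35425377  0.87041425] 49.87106273174473 [[0.8, -0.3], [1.0, 0.2], [-0.2, 0.4], [0.3, -0.3], [-0.7, 0.1], [-0.5, -0.1], [-0.5, -0.2]]
grip [[ 0.40183745 -0.42895479  0.1027    ]]
tcp [[ 0.39004292 -0.4429469   0.118     ]]
line [[ 0.48136278 -0.13138387  0.        ]
 [ 0.55482457 -0.16676064  0.        ]
 [ 0.59762966 -0.18429355  0.        ]
 [ 0.61791523 -0.19620575  0.        ]] -25.39384108154894
block top [[ 0.4592472  -0.09918576  0.03      ]]
cups [[ 0.47362737 -0.1904425   0.057     ]
 [ 0.53832587 -0.19730093  0.057     ]
 [ 0.57836339 -0.24215578  0.057     ]]
pot,lamp [[ 0.51288695 -0.52074302  0.06      ]
 [ 0.61926365 -0.47954688  0.06      ]]
```

>>> {"name": "servo_tool", "arguments": {
  "motion": [
    [0,4,1.5,0,7],
    [0,9,3,0,14],
    [0,13,5,0,21],
    [0,17.5,6.3,0,27],
    [0,17.5,6.3,0,27],
    [0,17.5,6.3,0,27],
    [0,17.5,6.3,0,27]
  ]
}}

```text
time_s: 1.02
ee_pos: [0.3892, -0.4437, 0.4047]
eef_rot: [-3.141, 0.0, 0.871]
force: [-0.7, 0.7, -0.2]
grip_width: 0.094
grip_force: 0.0
```

```bash
python3 - <<'E'
from h import *
from station import ctrl
o=ctrl.get_obs();w=wristcam(ctrl.camera('wrist'),o['ee_pos'],o['eef_rot'])
print(o['time_s'],o['ee_pos'],np.degrees(o['eef_rot']),o['force'],o['qpos'])
d={'wrist':w,'top':ctrl.camera('top'),'scene':ctrl.camera('scene')};pickle.dump(d,open('d1.pkl','wb'))
a=w['image'][:,:,::-1];b=d['top']['image'][:,:,::-1]
cv2.imwrite('pics/w1.png',cv2.resize(a,(800,600),interpolation=cv2.INTER_CUBIC))
cv2.imwrite('pics/t1.png',cv2.resize(b,(800,600),interpolation=cv2.INTER_CUBIC))
E
```

```text
1.025 [ 0.38918666 -0.44366651  0.40466234] [-1.79992693e+02  5.03398742e-03  4.99171835e+01] [-0.72753489  0.71859953 -0.17684549] [-9.12760282e-01  3.89871459e-01  1.40068608e+00 -1.15629474e-04
  1.35114116e+00 -2.13157955e-01]
```

View pics/w1.png

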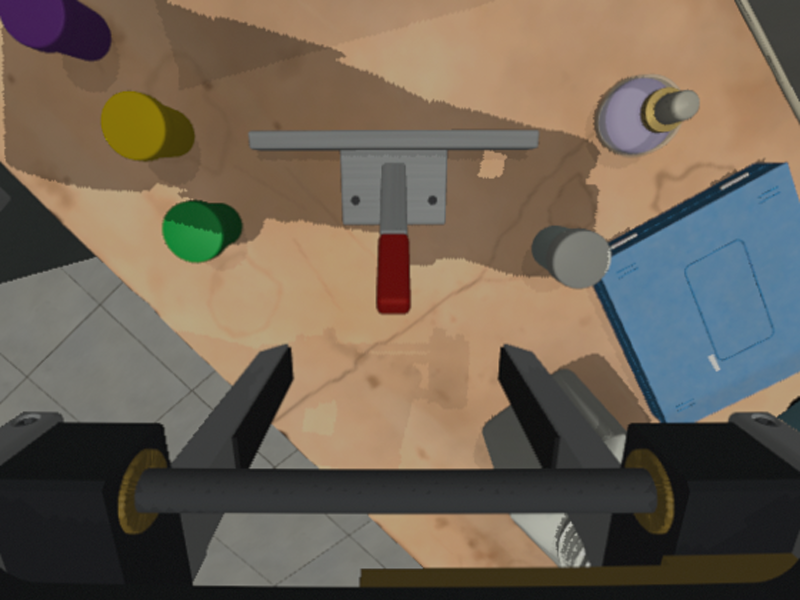

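View pics/t1.png

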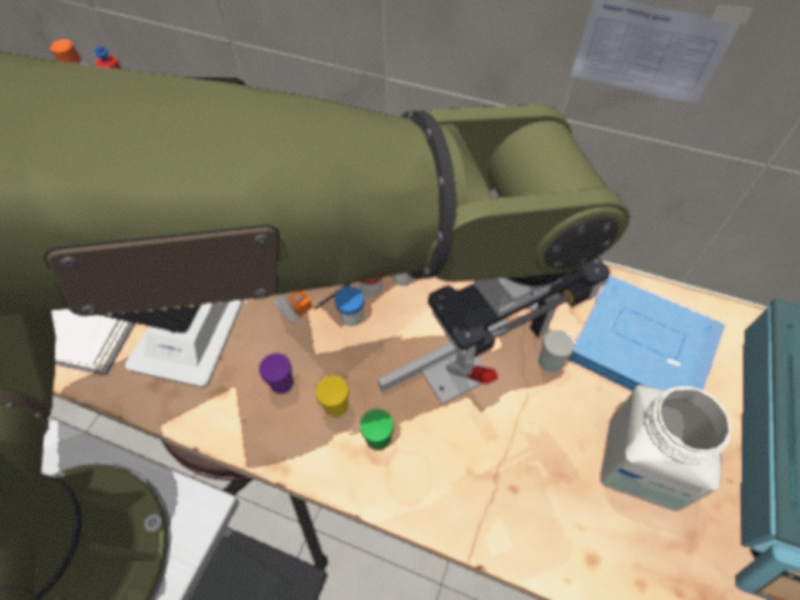

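The wrist view shows the straightedge square to the camera. Its bar corners are (249,131), (538,130), (251,149) and (538,148), the foot corners are (343,224) and (445,223), and the red tip is at (393,310), all at 800 px scale. I'll refine the fit with these.

```bash
python3 - <<'E'
from h import *
w=pickle.load(open('d1.pkl','rb'))['wrist']
k=lambda l:np.array(l)*.7-.15
L=np.array([[0,.115,.026],[0,-.115,.026],[-.014,.115,.026],[-.014,-.115,.026],[-.076,.045,.008],[-.076,-.045,.008],[-.1184,.0,.1257]])
uv=k([(249,131),(538,130),(251,149),(538,148),(343,224),(445,223),(393,306)])
p,r=fit([(w,L,uv)],[.465,-.354,.87]);print(p,np.degrees(p[2]),r.tolist())
print(pose(p,[[-.116,0,.118],[-.0977,0,.1027]]))
M=np.linalg.inv(w['camera_from_world'])
print('lamp/pot',unproj(w,k([(640,115),(575,258),(133,125)]),[.03,.06,.06]))
E
```

```text
[ 0.46370846 -0.35321502  0.87557762] 50.16690231024098 [[-1.4, -0.8], [1.5, -0.7], [-1.6, -0.3], [0.5, -0.1], [-0.5, 0.3], [0.5, 0.8], [0.4, 4.4]]
[[ 0.38940426 -0.442293    0.118     ]
 [ 0.40112639 -0.42824018  0.1027    ]]
lamp/pot [[ 0.61640426 -0.46738765  0.03      ]
 [ 0.50914211 -0.51634349  0.06      ]
 [ 0.32185801 -0.23389065  0.06      ]]
```

>>> {"name": "servo_tool", "arguments": {
  "motion": [
    [0,0,0.1,-4,0],
    [0,0,0.1,-8,0],
    [0,0,0.1,-10.8,0],
    [0,0,0.1,-10.8,0],
    [0,0,0.1,-10.8,0],
    [1,0,0.1,-10.8,0],
    [1,0,0.1,-10.8,0],
    [1,0,0.1,-10.8,0],
    [1,0,0.1,-10.8,0],
    [1,0,0.1,-10.8,0],
    [1,0,0.1,-10.8,0],
    [1,0,0.1,-10.8,0]
  ],
  "squeeze": 45
}}

```text
time_s: 2.68
ee_pos: [0.3901, -0.4422, 0.2966]
eef_rot: [-3.142, -0.0, 0.873]
force: [0.7, 0.8, 0.3]
grip_width: 0.0272
grip_force: 0.0
```

>>> {"name": "servo_tool", "arguments": {
  "motion": [
    [1,0,0,0,0],
    [1,0,0,0,0],
    [1,0,0,0,0],
    [1,0,0,0,0]
  ]
}}

```text
time_s: 3.18
ee_pos: [0.39, -0.4422, 0.2966]
eef_rot: [-3.141, -0.0, 0.873]
force: [-1.7, 0.7, -0.3]
grip_width: 0.0216
grip_force: 45.0
```

```bash
python3 - <<'E'
from h import *
from station import ctrl
o=ctrl.get_obs();w=wristcam(ctrl.camera('wrist'),o['ee_pos'],o['eef_rot'])
print(o['time_s'],o['ee_pos'],np.degrees(o['eef_rot']),o['force'],o['grip_width'],o['grip_force'])
d={'wrist':w,'top':ctrl.camera('top'),'scene':ctrl.camera('scene')};pickle.dump(d,open('d2.pkl','wb'))
b=d['scene']['image'][:,:,::-1][130:310,190:345];b=cv2.resize(b,None,fx=3,fy=3,interpolation=cv2.INTER_CUBIC)
a=w['image'][:,:,::-1][:, :]; a=cv2.resize(a,None,fx=.6,fy=.6)
cv2.imwrite('pics/m2.png',np.hstack([b,np.pad(a,((0,b.shape[0]-a.shape[0]),(0,0),(0,0)))]))
E
```

```text
3.175 [ 0.39004916 -0.44219251  0.29661352] [-1.79989072e+02 -1.24224959e-03  5.00213381e+01] [-1.70593547  0.73230251 -0.27616346] 0.021648446945082913 45.00140905380249
```

View pics/m2.png

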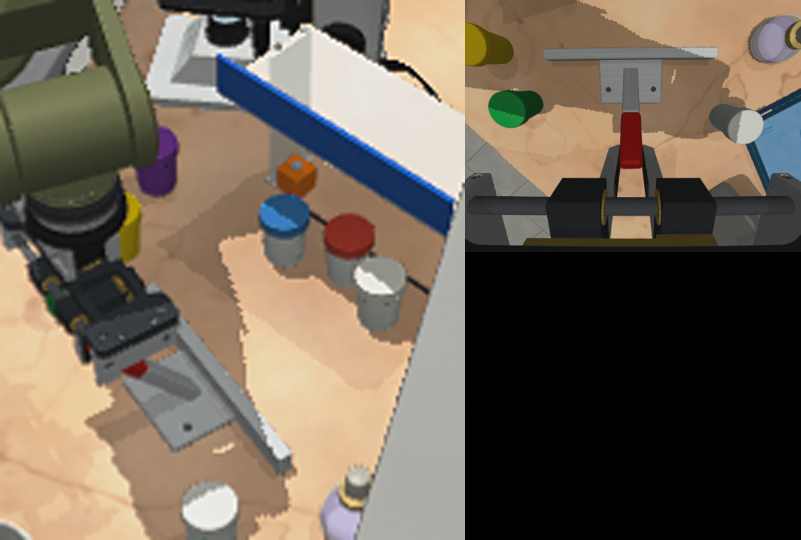

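The straightedge is gripped: width is 21.6 mm at 45 N, with the red handle between the pads. The blue lip's left end spans (218,55)–(218,92) in the enlarged crop, and the orange block is at (296,172). Next is the stop-line pose.

```bash
python3 - <<'E'
from h import *
D=pickle.load(open('d2.pkl','rb'));c=D['scene'];w=D['wrist']
k=lambda l:np.array(l)/3+[190,130]-.33
an=lambda q:np.degrees(np.arctan2(*(q[-1]-q[0])[[1,0]]))+90
t=unproj(c,k([(218,55),(453,201)]),.215);b=unproj(c,k([(218,92),(450,235)]),.17);l=unproj(c,k([(312,212),(372,252),(428,290)]),0)
print('yaw lip',an(t),an(b),an(l));print(t,b,l)
# joint fit: lip corners, block top, edges as points with unknown y -> 2-step
obs_pt=[([-.070,.133,.215],(218,55)),([-.070,.133,.170],(218,92)),([.015,.110,.030],(297,166))]
ln=[(-.070,.215,(453,201)),(-.070,.17,(450,235)),(-.0025,0,(312,212)),(-.0025,0,(372,252)),(-.0025,0,(428,290))]
def res(p):
    r=[proj(c,pose(p,L))[0]-k(u) for L,u in obs_pt]
    for x,z,u in ln:
        q=unproj(c,[k(u)],z)[0];a=np.array([np.cos(p[2]),np.sin(p[2])])
        r.append([((q[:2]-p[:2])@a-x)*330,0])
    return np.ravel(r)
s=least_squares(res,[.552,-.16,1.127],x_scale=[.1,.1,1]);p=s.x
print('stop',p,np.degrees(p[2]),res(p).reshape(-1,2).round(1).tolist())
np.save('stop.npy',p)
loc=lambda q:(q-p[:2])@np.array([[np.cos(p[2]),-np.sin(p[2])],[np.sin(p[2]),np.cos(p[2])]])
for n,u in dict(blue=(284,217),red=(349,237),white=(379,278)).items():print(n,loc(unproj(c,[k(u)],.06)[0,:2]))
for x in(-.15,-.11,0.):print(x,'TCP',pose(p,[x-.1157,0,.2966]))
E
```

```text
yaw lip 63.94264087562708 64.89685633712367 63.57270137657729
[[ 0.40569166 -0.1677333   0.215     ]
 [ 0.64182017 -0.28319363  0.215     ]] [[ 0.40386628 -0.16661021  0.17      ]
 [ 0.64206762 -0.27820781  0.17      ]] [[ 0.48410541 -0.12942486  0.        ]
 [ 0.55430666 -0.16394338  0.        ]
 [ 0.6169801  -0.19546336  0.        ]]
stop [ 0.55431164 -0.16135248  1.12446691] 64.42720820044912 [[-0.5, -0.3], [0.0, 0.1], [0.6, 0.0], [-0.7, 0.0], [0.8, 0.0], [0.3, 0.0], [0.1, 0.0], [-0.4, 0.0]]
blue [-0.06730913  0.0547834 ]
red [-0.0457027  -0.00645019]
white [-0.06553454 -0.05892846]
-0.15 TCP [[ 0.43962026 -0.40102388  0.2966    ]]
-0.11 TCP [[ 0.45688655 -0.36494237  0.2966    ]]
0.0 TCP [[ 0.50436887 -0.26571823  0.2966    ]]
```

>>> {"name": "servo_tool", "arguments": {
  "motion": [
    [1,0.6,0.6,0,1.4],
    [1,1.3,1.3,0,3.2],
    [1,2.0,2.0,0,5],
    [1,2.7,2.7,0,6.8],
    [1,3.4,3.4,0,8.6],
    [1,4.1,4.1,0,10.4],
    [1,4.7,4.8,0,12],
    [1,5.3,5.4,0,13.4],
    [1,5.8,5.9,0,14.4],
    [1,5.8,5.9,0,14.4],
    [1,5.8,5.9,0,14.4]
  ]
}}

```text
time_s: 4.7
ee_pos: [0.4482, -0.383, 0.2965]
eef_rot: [-3.141, -0.001, 1.124]
force: [2.3, 0.4, 1.7]
grip_width: 0.0215
grip_force: 45.0
```

```bash
python3 - <<'E'
from h import *
from station import ctrl
o=ctrl.get_obs();w=wristcam(ctrl.camera('wrist'),o['ee_pos'],o['eef_rot'])
print(o['time_s'],o['ee_pos'],np.degrees(o['eef_rot']),o['force'],o['grip_width'],o['grip_force'])
d={'wrist':w,'top':ctrl.camera('top'),'scene':ctrl.camera('scene')};pickle.dump(d,open('d3.pkl','wb'))
b=d['scene']['image'][:,:,::-1][130:310,190:345];b=cv2.resize(b,(516,600),interpolation=cv2.INTER_CUBIC)
cv2.imwrite('pics/w3.png',cv2.resize(w['image'][:,:,::-1][:320],(800,457),interpolation=cv2.INTER_CUBIC))
E
```

```text
4.7 [ 0.44820491 -0.38296649  0.29648175] [-1.79992116e+02 -5.25134352e-02  6.44114504e+01] [2.29771588 0.43103617 1.68871475] 0.02150221597092041 44.99473571777344
```

View pics/w3.png

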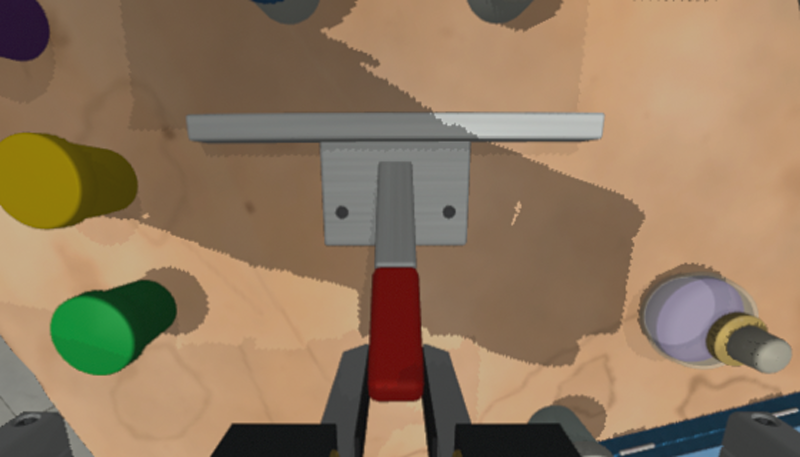

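The wrist view shows the straightedge moved and aligned. Its front edge runs from (187,115) to (604,113), still in front of the cups, whose bases are at (290,15) and (500,15). I'll fit it in stop-line coordinates.

```bash
python3 - <<'E'
from h import *
w=pickle.load(open('d3.pkl','rb'))['wrist'];s=np.load('stop.npy')
k=lambda l:np.array(l)*.7-.15
L=np.array([[0,.115,.026],[0,-.115,.026],[-.014,.115,.026],[-.014,-.115,.026],[-.076,.045,.008],[-.076,-.045,.008]])
p,r=fit([(w,L,k([(187,115),(604,113),(190,140),(603,138),(326,244),(466,244)]))],[.498,-.279,1.12]);print(p,np.degrees(p[2]),r.tolist())
A=np.array([[np.cos(s[2]),-np.sin(s[2])],[np.sin(s[2]),np.cos(s[2])]]);print('local SE',(p[:2]-s[:2])@A)
print('cup bases (wrist)',[(q[:2]-s[:2])@A for q in unproj(w,k([(292,23),(501,23)]),0)])
E
```

```text
[ 0.4987151  -0.27878155  1.13029402] 64.76107671936671 [[-1.7, -1.2], [2.4, -1.2], [-1.5, 0.4], [0.9, 0.4], [-0.9, 1.5], [1.3, 1.0]]
local SE [-0.12992409 -0.00053896]
cup bases (wrist) [array([-0.07944229,  0.05870449]), array([-0.07926781, -0.06042171])]
```

>>> {"name": "servo_tool", "arguments": {
  "motion": [
    [1,0.22,0.45,0,0],
    [1,0.52,1.08,0,0],
    [1,0.82,1.71,0,0],
    [1,1.12,2.35,0,0],
    [1,1.42,2.98,0,0],
    [1,1.73,3.61,0,0],
    [1,2.03,4.24,0,0],
    [1,2.33,4.87,0,0],
    [1,2.63,5.5,0,0],
    [1,2.93,6.13,0,0],
    [1,3.24,6.76,0,0],
    [1,3.54,7.4,0,0],
    [1,3.84,8.03,0,0],
    [1,4.1,8.57,0,0],
    [1,4.31,9.02,0,0],
    [1,4.53,9.47,0,0],
    [1,4.7,9.83,0,0],
    [1,4.75,9.92,0,0],
    [1,4.75,9.92,0,0]
  ]
}}

```text
time_s: 7.22
ee_pos: [0.4957, -0.2838, 0.2968]
eef_rot: [3.141, 0.0, 1.124]
force: [-2.3, -5.7, 4.9]
grip_width: 0.0218
grip_force: 45.0
```

```bash
python3 - <<'E'
from h import *
from station import ctrl
o=ctrl.get_obs();s=np.load('stop.npy')
A=np.array([[np.cos(s[2]),-np.sin(s[2])],[np.sin(s[2]),np.cos(s[2])]])
print(o['time_s'],o['ee_pos'],'local TCP',(o['ee_pos'][:2]-s[:2])@A,np.degrees(o['eef_rot']),o['force'],o['moment'])
w=wristcam(ctrl.camera('wrist'),o['ee_pos'],o['eef_rot']);c=ctrl.camera('scene');pickle.dump({'wrist':w,'scene':c},open('d4.pkl','wb'))
b=cv2.resize(c['image'][:,:,::-1][130:290,215:345],(400,492),interpolation=cv2.INTER_CUBIC)
a=cv2.resize(w['image'][:,:,::-1][:,100:460],(400,467))
cv2.imwrite('pics/m4.png',np.hstack([b,np.pad(a,((0,25),(0,0),(0,0)))]))
E
```

```text
7.225 [ 0.49566511 -0.28381365  0.29683999] local TCP [-1.35779788e-01  4.01047152e-05] [1.79985503e+02 2.34152173e-02 6.44285306e+01] [-2.33829416 -5.66394939  4.8573476 ] [-1.0251602   0.45009242  0.04244676]
```

View pics/m4.png

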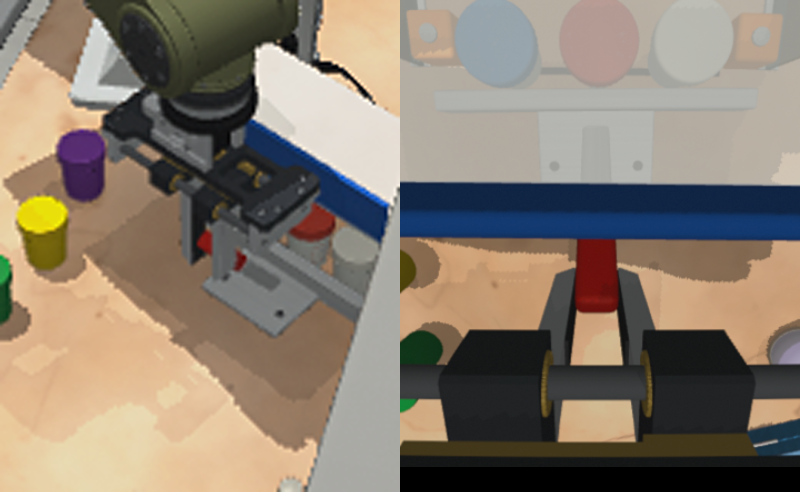

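Through the canopy the wrist view shows all three cups upright between the blocks at (437,40) and (762,40). The bar is parallel to the line and about 20 mm short. I'll finish slowly.

>>> {"name": "servo_tool", "arguments": {
  "motion": [
    [1,0.11,0.23,0,0],
    [1,0.22,0.45,0,0],
    [1,0.32,0.68,0,0],
    [1,0.43,0.9,0,0],
    [1,0.52,1.08,0,0],
    [1,0.6,1.26,0,0],
    [1,0.69,1.44,0,0],
    [1,0.73,1.53,0,0],
    [1,0.78,1.62,0,0],
    [1,0.78,1.62,0,0]
  ]
}}

```text
time_s: 8.57
ee_pos: [0.5029, -0.2683, 0.2973]
eef_rot: [-3.141, 0.002, 1.124]
force: [-12.5, -10.9, 11.8]
grip_width: 0.0216
grip_force: 45.0
```

>>> {"name": "servo_tool", "arguments": {
  "motion": [
    [1,0.04,0.09,0,0],
    [1,0.09,0.18,0,0],
    [1,0.09,0.18,0,0]
  ]
}}

```text
time_s: 8.95
ee_pos: [0.5033, -0.267, 0.2977]
eef_rot: [-3.14, 0.004, 1.124]
force: [-19.6, -13.6, 17.2]
grip_width: 0.0214
grip_force: 45.0
```

```bash
python3 - <<'E'
from h import *
from station import ctrl
o=ctrl.get_obs();s=np.load('stop.npy')
A=np.array([[np.cos(s[2]),-np.sin(s[2])],[np.sin(s[2]),np.cos(s[2])]])
print(o['time_s'],'local TCP',(o['ee_pos'][:2]-s[:2])@A,np.degrees(o['eef_rot']),'Floc',o['force'][:2]@A,o['force'][2],'Mloc',o['moment'][:2]@A,o['moment'][2])
w=wristcam(ctrl.camera('wrist'),o['ee_pos'],o['eef_rot']);pickle.dump({'wrist':w},open('d5.pkl','wb'))
a=w['image'][:,:,::-1][:140,90:470]
a=cv2.convertScaleAbs(a.astype(np.float32)-100,alpha=1.7) if 0 else a
cv2.imwrite('pics/m5.png',cv2.resize(a,(800,295),interpolation=cv2.INTER_CUBIC))
E
```

```text
8.95 local TCP [-0.11737201  0.00041269] [-179.91748731    0.20838153   64.3720572 ] Floc [-20.68390302  11.7847266 ] 17.179884201828962 Mloc [2.0397259  3.85789831] -0.17617711317570578
```

View pics/m5.png

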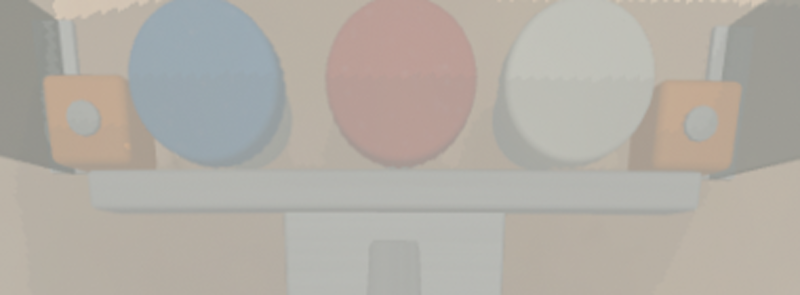

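The wrist view shows the cups upright and the bar edge level at y≈171. The left block's front edge is at 163 and the right block's at 169, so the right end touches first. I'll turn about −0.6°.

>>> {"name": "servo_tool", "arguments": {
  "motion": [
    [1,0,0,0,-0.3],
    [1,0,0,0,-0.6],
    [1,0.04,0.09,0,-0.6],
    [1,0.04,0.09,0,-0.6]
  ]
}}

```text
time_s: 9.5
ee_pos: [0.5034, -0.2663, 0.2976]
eef_rot: [-3.139, 0.004, 1.113]
force: [-24.4, -15.2, 19.7]
grip_width: 0.0216
grip_force: 45.0
```

```bash
cat > look.py <<'E'
from h import *
from station import ctrl
import sys
o=ctrl.get_obs();s=np.load('stop.npy')
A=np.array([[np.cos(s[2]),-np.sin(s[2])],[np.sin(s[2]),np.cos(s[2])]])
print(o['time_s'],o['ee_pos'],'local TCP',(o['ee_pos'][:2]-s[:2])@A,np.degrees(o['eef_rot']),'Floc',o['force'][:2]@A,o['force'][2],'Mz',o['moment'][2])
w=wristcam(ctrl.camera('wrist'),o['ee_pos'],o['eef_rot']);pickle.dump({'wrist':w},open(sys.argv[1]+'.pkl','wb'))
# edge rows: red-ish (block) bottom and bar-front per column
im=w['image'].astype(int)
m=((im[:,:,0]-im[:,:,2])>50)&(np.arange(420)[:,None]<140)
n,l,st,ce=cv2.connectedComponentsWithStats(m.astype(np.uint8))
print([(st[j].tolist()) for j in range(1,n) if st[j][4]>150])
for x in (115,120,125,130,140,145,408,412,416,420,425,430):
    print(x,im[70:105,x,0].tolist() if 0 else [int(v) for v in (im[72:92,x,0]-im[72:92,x,2])])
E
python3 look.py d6
```

```text
9.5 [ 0.50340108 -0.2662973   0.29761054] local TCP [-0.1166401   0.00062302] [-179.86359366    0.24195881   63.77525069] Floc [-24.19099335  15.43187736] 19.739199868317684 Mz -0.04679830053247289
[]
115 [43, 43, 42, 41, 40, 38, 33, 15, 3, 2, 3, 4, 6, 18, 19, 18, 19, 18, 18, 18]
120 [43, 43, 43, 42, 42, 40, 38, 35, 27, 12, 3, 3, 7, 18, 19, 18, 18, 18, 18, 18]
125 [43, 43, 42, 43, 42, 40, 37, 34, 29, 24, 17, 3, 6, 19, 19, 19, 19, 18, 19, 18]
130 [42, 43, 43, 42, 42, 40, 38, 34, 29, 26, 23, 16, 9, 18, 18, 19, 19, 19, 19, 19]
140 [42, 42, 41, 42, 40, 39, 37, 34, 25, 11, 4, 4, 3, 3, 4, 4, 3, 4, 4, 4]
145 [42, 42, 41, 41, 40, 38, 37, 34, 24, 10, 3, 3, 3, 4, 3, 3, 4, 4, 4, 3]
408 [43, 43, 42, 42, 41, 37, 35, 27, 14, 4, 4, 4, 3, 4, 3, 3, 3, 4, 4, 4]
412 [43, 42, 43, 42, 40, 38, 35, 28, 15, 4, 3, 3, 3, 3, 3, 3, 4, 4, 3, 4]
416 [41, 42, 42, 41, 40, 39, 36, 29, 15, 4, 3, 3, 3, 4, 3, 4, 4, 4, 3, 4]
420 [42, 41, 41, 41, 40, 38, 36, 29, 16, 4, 3, 4, 3, 3, 4, 3, 3, 3, 3, 3]
425 [42, 43, 43, 42, 39, 38, 35, 31, 25, 21, 6, 5, 14, 20, 20, 19, 19, 20, 19, 20]
430 [43, 42, 42, 42, 40, 39, 36, 30, 18, 3, 1, 4, 13, 21, 21, 21, 21, 21, 22, 22]
```

>>> {"name": "servo_tool", "arguments": {
  "motion": [
    [1,0.04,0.09,0,0],
    [1,0.06,0.13,0,0],
    [1,0.06,0.13,0,0]
  ]
}}

```text
time_s: 9.93
ee_pos: [0.5037, -0.2656, 0.298]
eef_rot: [-3.139, 0.006, 1.113]
force: [-28.9, -20.8, 22.7]
grip_width: 0.0214
grip_force: 45.0
```

```bash
python3 look.py d7 | grep -E "local|^1[34]|^4[12]"; python3 - <<'E'
from h import *
for n in('d5','d6','d7'):
    im=pickle.load(open(n+'.pkl','rb'))['wrist']['image'].astype(int)
    for x in(140,412):print(n,x,(im[74:88,x,0]-im[74:88,x,2]).tolist(), im[74:88,x,1].tolist())
im=pickle.load(open('d7.pkl','rb'))['wrist']['image'][:,:,::-1][:120,100:460]
cv2.imwrite('pics/m7.png',cv2.resize(im,(800,267),interpolation=cv2.INTER_CUBIC))
E
```

```text
9.925 [ 0.50369182 -0.26562019  0.29798952] local TCP [-0.11590381  0.00065305] [-179.87635524    0.32703085   63.75909739] Floc [-31.28331282  17.12167591] 22.682942895719208 Mz -0.05380798761621208
130 [43, 43, 42, 43, 43, 41, 39, 37, 31, 25, 25, 20, 11, 12, 18, 20, 19, 18, 19, 19]
140 [42, 43, 42, 42, 41, 40, 39, 36, 30, 18, 4, 3, 4, 4, 3, 4, 3, 4, 3, 3]
145 [42, 42, 42, 42, 42, 41, 39, 37, 29, 17, 3, 4, 4, 3, 4, 4, 3, 3, 4, 4]
412 [42, 43, 42, 42, 41, 39, 37, 31, 22, 7, 3, 3, 4, 4, 3, 3, 4, 3, 4, 4]
416 [42, 42, 41, 42, 42, 39, 37, 33, 22, 8, 4, 4, 3, 4, 3, 3, 4, 3, 4, 4]
420 [42, 42, 42, 42, 41, 39, 37, 32, 23, 8, 4, 3, 4, 3, 3, 3, 3, 3, 4, 4]
425 [43, 43, 43, 43, 41, 39, 36, 33, 27, 23, 12, 5, 10, 20, 20, 20, 19, 19, 20, 21]
d5 140 [41, 39, 36, 31, 25, 25, 19, 4, 3, 5, 3, 4, 4, 4] [167, 165, 163, 161, 158, 158, 164, 177, 181, 181, 182, 181, 182, 181]
d5 412 [42, 43, 41, 39, 38, 34, 24, 11, 3, 3, 4, 3, 3, 4] [168, 167, 166, 166, 165, 162, 160, 168, 178, 181, 182, 182, 182, 181]
d6 140 [41, 42, 40, 39, 37, 34, 25, 11, 4, 4, 3, 3, 4, 4] [167, 168, 167, 166, 164, 162, 161, 168, 179, 181, 182, 182, 182, 182]
d6 412 [43, 42, 40, 38, 35, 28, 15, 4, 3, 3, 3, 3, 3, 3] [168, 167, 166, 165, 163, 161, 166, 179, 181, 182, 182, 182, 182, 181]
d7 140 [42, 42, 41, 40, 39, 36, 30, 18, 4, 3, 4, 4, 3, 4] [168, 168, 167, 167, 165, 164, 160, 165, 178, 181, 182, 182, 182, 182]
d7 412 [42, 42, 41, 39, 37, 31, 22, 7, 3, 3, 4, 4, 3, 3] [168, 168, 167, 165, 163, 161, 163, 173, 180, 182, 183, 182, 183, 181]
```

View pics/m7.png

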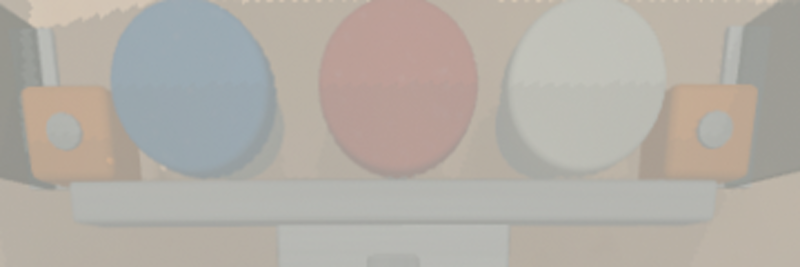

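The wrist view shows both bar ends flush against the blocks with no wood-coloured gap left. Reaction force is 31 N, and the cups are upright in a row at (190,85), (398,85) and (585,85). Now I'll draw back straight.

>>> {"name": "servo_tool", "arguments": {
  "motion": [
    [1,-0.06,-0.13,0,0],
    [1,-0.13,-0.27,0,0],
    [1,-0.26,-0.54,0,0],
    [1,-0.52,-1.08,0,0],
    [1,-0.86,-1.8,0,0],
    [1,-1.29,-2.71,0,0],
    [1,-1.73,-3.61,0,0],
    [1,-2.16,-4.51,0,0],
    [1,-2.59,-5.41,0,0],
    [1,-3.02,-6.31,0,0],
    [1,-3.45,-7.22,0,0],
    [1,-3.88,-8.12,0,0],
    [1,-4.32,-9.02,0,0],
    [1,-4.75,-9.92,0,0],
    [1,-5.18,-10.82,0,0],
    [1,-5.61,-11.73,0,0],
    [1,-6.0,-12.6,0,0],
    [1,-6.3,-13.2,0,0],
    [1,-6.5,-13.5,0,0],
    [1,-6.5,-13.5,0,0]
  ]
}}

```text
time_s: 12.48
ee_pos: [0.4401, -0.3991, 0.2968]
eef_rot: [3.141, 0.001, 1.114]
force: [-0.9, -1.4, 0.7]
grip_width: 0.0217
grip_force: 45.0
```

```bash
python3 look.py d8 | grep local; python3 - <<'E'
from h import *
from station import ctrl
w=pickle.load(open('d8.pkl','rb'))['wrist'];s=np.load('stop.npy')
L=np.array([[0,.115,.026],[0,-.115,.026],[-.014,.115,.026],[-.014,-.115,.026],[0,0,0],[-.076,0,0]])
E
```

```text
12.475 [ 0.4401005  -0.39906307  0.29681295] local TCP [-0.26372398  0.0004132 ] [1.79989677e+02 3.62980997e-02 6.38094428e+01] Floc [-1.63474531  0.19165292] 0.7486579618186672 Mz -0.03036809662409523
```

>>> {"name": "servo_tool", "arguments": {
  "motion": [
    [0.5,0,0,0,0],
    [0.5,0,0,0,0],
    [0.5,0,0,0,0],
    [0.5,0,0,0,0],
    [0.5,0,0,0,0],
    [0.5,0,0,0,0],
    [0.3,0,0,0.5,0],
    [0.3,0,0,2,0],
    [0.3,0,0,4,0],
    [0.3,0,0,7,0],
    [0.3,0,0,11,0],
    [0.3,0,0,15,0],
    [0.3,-1,-3,18,0],
    [0.3,-1,-3,18,0],
    [0.3,-1,-3,18,0]
  ]
}}

```text
time_s: 14.4
ee_pos: [0.4303, -0.4284, 0.4761]
eef_rot: [-3.141, -0.0, 1.114]
force: [0.7, -0.2, -0.1]
grip_width: 0.0661
grip_force: 0.0
```

```bash
python3 look.py d9 | grep local; python3 - <<'E'
from h import *
from station import ctrl
w=pickle.load(open('d9.pkl','rb'))['wrist'];c=ctrl.camera('scene')
b=cv2.resize(c['image'][:,:,::-1][130:290,205:345],(420,480),interpolation=cv2.INTER_CUBIC)
a=cv2.resize(w['image'][:,:,::-1][:300,90:470],(380,480))[:, :]
pickle.dump({'wrist':w,'scene':c},open('d9.pkl','wb'))
cv2.imwrite('pics/m9.png',np.hstack([b,a]))
E
```

```text
14.4 [ 0.43030634 -0.42839047  0.47609087] local TCP [-0.29440612 -0.00341149] [-1.79951366e+02 -2.79499798e-02  6.38128723e+01] Floc [ 0.09818182 -0.71292345] -0.0944191566243183 Mz 0.0034408674629553657
```

View pics/m9.png

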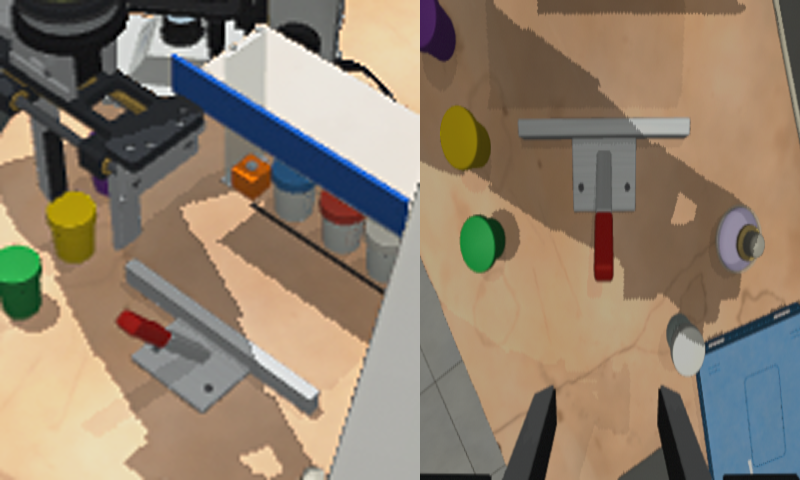

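The scene view shows the three cups upright in a straight row just behind the black line (260,205)–(385,290). The straightedge is flat and well clear in front, the decoys are untouched, and the gripper is free.

```bash
python3 -c "
from station import ctrl;print(ctrl.hand_in())"
```

```text
the job is handed in; nothing more can be done
None
```

The job is handed in at about 14.5 s of the 40 s limit: the three cups stand upright in a row along the black line, and the straightedge is flat on the bench with its front edge about 15 cm in front of the line; the gripper could only stay vertical, so I gripped the red handle across its width near the top rather than along its lean.

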